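# Press a lipping onto a veneered panel

## Robot

A 6-joint arm with a two-finger parallel gripper is mounted at the origin on the work surface. World frame = base frame: x ahead of the robot, y to its left, z up, the work surface at z = 0. Lengths are in m, angles in rad, forces in N, time in s.
With the tool pointing down it reaches from about 0.35 to 0.975 m from the base axis. Payload 4.9 kg.
Tool frame: the origin (TCP) lies on the centre line of the jaws, within the pads' length; the fingertips stand 14 mm ahead of it and the grasp point (between the pads) lies 5 mm behind it; y points along the fingers, z is the direction in which the jaws open and shut, and the axes are right-handed (so a half turn about y gives the same grasp; the last joint's range is limited). The gripper opens to 85 mm and grips with 20 to 120 N. Pads are 22 mm wide; open, the fingers measure 114 mm over their backs; the gripper's body (76 mm by 85 mm) begins 54 mm behind the grasp point. The pads swing forward as they close: fully open they stand 13 mm farther back than shut.
Start: joints at [-0.119, 0.053, 1.613, -0, 1.476, -0.119], TCP at [0.625, 0, 0.245] pointing down, gripper open.
Joint ranges: [-3.01, 3.01], [-1.01, 2.22], [0.06, 2.58], [-1.02, 4.17], [0.09, 2.62], [-3.14, 3.14]. Speed limits (rad/s): [2.57, 2.57, 3.14, 3.14, 3.14, 3.14].

## Interface

Orientations are given as a rotation vector (axis times angle).
In Python, from station import ctrl gives the robot as it stands.
- The arm moves only by the tool servo_tool, never from a script. Its arguments are lists of equal length, an entry for each row: "delta_pos": the shift along the tool's x, y, z in m, a list of three; "dr": the turn, a rotation vector about the tool's x, y, z in degrees, a list of three; "grip": the opening, from 0 (shut) to 1 (fully open). In form: {"delta_pos": [[x, y, z], ...], "dr": [[rx, ry, rz], ...], "grip": [grip, ...]}. A call has 1 to 5 rows; each row shifts and turns the pose as measured when the row begins, along the tool's axes as they then stand; what a row does not reach is not made up. A row lasts 1/8 s, in which the tool goes at most 62.5 mm and 10.7 degrees, less where a joint would pass 70% of its speed; a pose out of reach is approached as far as the arm can. A call is refused whole if a number of a shift passes 0.0625 or a number of a turn 10.7, either way. A call with a gripper value outside its range is refused whole. The fingers move at their own pace and stop on an object; "grip_force" is the grip in N (left out, the last holds). Time passes only in rows, so rows that do not move let the fingers close. It gives the time, the measured TCP pose, the force and the opening at its end, in the units of the state.
- ctrl.get_obs(): the state, without advancing time (a new reading comes with each control period).
- ctrl.get_image(name): name is "scene" or "side" or "wrist"; returns the picture (400x640x3 uint8, red, green, blue); there is no depth.
- ctrl.camera_params(name): a dict with "fovy" (degrees; the focal length in pixels is half the picture's height over the tangent of half this angle, whatever the lens; pixels are square), "cx", "cy" (the principal point, pixels), "k1" (the pictures are not rectified: a ray, as slopes to the right and down, at radius r is drawn at 1 + k1 r^2 times it, then the intrinsics apply), "eye" and "rotation" of the camera in the world. Camera axes: x right, y down, z forward; pixel columns grow to the right and rows downward; lengths in m; the calibration is good to about 2 mm. A picture is of the moment at which its call begins: read the wrist's pose just before it. camera_params takes no time and is no camera call; for the wrist camera it gives the pose at the moment of the call.
- ctrl.finish_job(): hands the job in, once; it reports no verdict.
Trained networks look in the newest picture that a camera, given by its name, has taken for a name from the list of things; names that differ only in an ending like _2 or _b are one class to them, and where a whole thing is asked for, a point or a joint stands for the part that bears it (a point fixed in the world has none). Each returns a list of dicts, best first, with "score" (0 to 1); they miss things now and then, are a little off and sometimes report something else, mostly with a low value. They report only what shows in the picture. A call takes as long as a camera call. They do not tell look-alikes from the thing itself.
- ctrl.masks_of(camera, label): "pixels" (400x640 bool, what is visible of it) and "extent" ([left, top, right, bottom] in pixels, round what is visible of it).
The state is a dict: "t": time; "q": joint angles; "dq": joint speeds; "effort": joint torques, N m; "tool_pos": TCP position; "tool_rot": TCP orientation; "contact_force": force on the tool from outside, world axes, zero at the start; "wrist_torque": the same for the moment, N m; "opening": finger opening in m.
Only numpy, scipy, OpenCV 4.12 (cv2) and the standard library are available. Lean on these libraries where they do the work, as an engineer would, in place of code of your own. Each camera call takes 0.05 s, during which the arm holds its last target.

## Task

Take the long dark wooden strip (not the short offcut of the same wood) and lay it flat in the air press's open gap, alongside the veneered panel's edge with its ends level with the panel's to about a centimetre, and let go of it. Then push the spring-centred valve lever sideways, towards the panel side of the press, until the ram squeezes the strip tight against the panel; keep it squeezed for three full seconds, then let the lever come back to its upright centre so that the ram withdraws and the strip stays tight on the panel. Move the ram only with the lever, and leave the offcut and the roll of tape where they are.

Things in the scene. Friction and masses are not known exactly. Their poses are not given: they have to be found in the camera images.
- press: Fixed air press. Grey bed 180 (x) by 470 (y) by 18 mm thick. Origin at bench level under the gap's middle, y the ram's pushing direction. Gap y -50 to +50 mm (ram at rest); chequered veneered panel y +50 to +180, x -80 to +80, top 40 mm above bench; beyond it a fence with hold-downs, y above +130, 87 mm high; ram cylinder y -114 to -253, 88 mm high. Yaw within 0.2 rad of the robot's frame.
- gap_middle (a point): Middle of the open gap on the bed's top surface (18 mm above the bench). The gap is 100 mm long in the press's y when the ram is at rest. Axes as the press.
- panel_edge (a point): Middle of the panel's edge face that the strip is pressed against: 50 mm from gap_middle along the press's +y, 29 mm above the bench. Tight, the strip's centre lies 15 mm short of this face.
- shoe: Black rubber pusher on the ram's end, 100 (press x) by 12 by 34 mm high, lower edge 4 mm above the bed; its front face is shoe_face. It is sprung on the ram: 2.5 N to begin yielding, then 200 N/m.
- shoe_face (a point): Centre of the shoe's front face, 39 mm above the bench; at rest 50 mm from gap_middle along the press's -y. It advances to the press's +y with the lever: 140 mm per rad (84 mm at full lever), and draws back up to 35 mm when the lever is pushed the other way.
- lever (a joint): Valve lever angle, rad: 0 upright (spring-centred), positive leaning to the press's +y (to the panel), stops at -0.25 and 0.6. The ram stays out only while the lever is held over; let go, a 1.2 N m/rad spring brings both back in half a second. With the strip in the gap it is first tight at about 0.50: hold at 0.55 to 0.6 to squeeze. At the stop the knob needs about 11 N.
- lever_knob (a point): Centre of the lever's black ball knob, 32 mm diameter, 140 mm from the pivot along a 12 mm round steel rod; 215 mm above the bench when upright.
- lever_pivot (a point): Lever's pivot, 75 mm above the bench on the aluminium valve block (base 70 by 100 mm, block up to 86 mm high at the cheeks). Its axes are the press's: the lever swings in this point's y-z plane. The valve stands on the bench in front of the press (robot side), either at its panel end or at its cylinder end.
- regulator: Fixed air regulator with a round black knob and a gauge, 70 by 100 mm base, 92 mm high; stands at the end of the press where the valve is not. Not used. Origin under its centre.
- lipping: The strip to press: dark wood, 160 (its x) by 30 (its y) by 28 mm high, about 95 g, lying flat on the bench to the left or right of the valve. Origin at the centre of its underside; either end and either side may face the panel.
- offcut: Short offcut of the same wood and section, 90 by 30 by 28 mm, on the other side. Leave it. Origin at the centre of its underside.
- tape: Roll of tape, 68 mm diameter, 22 mm high, lying on the bench between valve and regulator. Leave it. Origin under its centre.
There are look-alikes about, which are no part of the job. What is shaped like the lipping but pink, red or white is not meant.

How it is judged:
By the outcome, as a careful person would: the job done as asked, in the order asked, and still so for the second after the job is handed in, with the robot touching nothing.
It also fails if it takes over 58 s, if anything falls off the work surface, if the arm or the gripper's body presses on something with over 40 N, if the wrist force passes 120 N, or if a joint passes its speed limit or range.

## Working session

There is one attempt and no reset: what is moved stays moved. The work goes in short steps, Python scripts to look and compute and a tool call to move; the robot and the scene stay as the last step left them, time stands still between calls to the robot, and variables do not carry over. Pictures are saved under pics/ and viewed, and the job is handed in when it is done.

Besides the shell and the picture viewer there is one more tool, called after "Call:" by a JSON object that holds its "name" and its "arguments", one argument or row to a line. servo_tool: Moves the arm, as the interface text tells. Its arguments: {"type":"object","properties":{"delta_pos":{"type":"array","items":{"type":"array","items":{"type":"number"}}},"dr":{"type":"array","items":{"type":"array","items":{"type":"number"}}},"grip":{"type":"array","items":{"type":"number"}},"grip_force":{"type":"number"}},"required":["delta_pos","dr","grip"]}

```bash
ls; mkdir -p pics
python3 - <<'E'
from station import ctrl
import cv2
for n in ("scene","side","wrist"):
    im=ctrl.get_image(n); cv2.imwrite(f"pics/{n}0.png",im[:,:,::-1])
    p=ctrl.camera_params(n); print(n,p)
print(ctrl.get_obs())
E
```

```text
pics
scene {'fovy': 44.24066949973897, 'cx': 315.77340078736535, 'cy': 206.70780948036074, 'k1': -0.09307822545380885, 'eye': array([ 0.94191023, -0.7747715 ,  1.20774168]), 'rotation': array([-2.34141143, -0.67363225,  0.26576711])}
side {'fovy': 44.40810839579693, 'cx': 319.54481059734314, 'cy': 197.8259721420604, 'k1': -0.1183290416132335, 'eye': array([0.16284755, 1.20479491, 0.87995534]), 'rotation': array([-0.27853905,  2.63131484, -1.49525698])}
wrist {'fovy': 71.17073164676532, 'cx': 318.4134007796375, 'cy': 196.33347048645447, 'k1': -0.0003763433056346642, 'eye': array([0.62545782, 0.08561299, 0.37214863]), 'rotation': array([ 2.80784854e+00,  9.11453550e-04, -2.29238447e-03])}
{'t': 0.15, 'q': array([-1.18994621e-01,  5.32286511e-02,  1.61397324e+00,  1.15862604e-05,
        1.47601256e+00, -1.18964893e-01]), 'dq': array([ 0.00013046, -0.00097676, -0.00237567,  0.00164078, -0.00010263,
        0.00049871]), 'effort': array([ 5.10442842e-04, -3.94241810e+01, -3.70721948e+01, -1.15854355e-04,
        4.61802789e-03,  5.00508997e-05]), 'tool_pos': array([6.24535460e-01, 6.24021657e-05, 2.44334090e-01]), 'tool_rot': array([-1.2102195 ,  1.21050345, -1.20831093]), 'contact_force': array([ 0.7304435 , -0.26615274, -0.05972342]), 'wrist_torque': array([-0.00647899, -0.04957546, -0.01981792]), 'opening': 0.0850896822486803}
```

View pics/scene0.png

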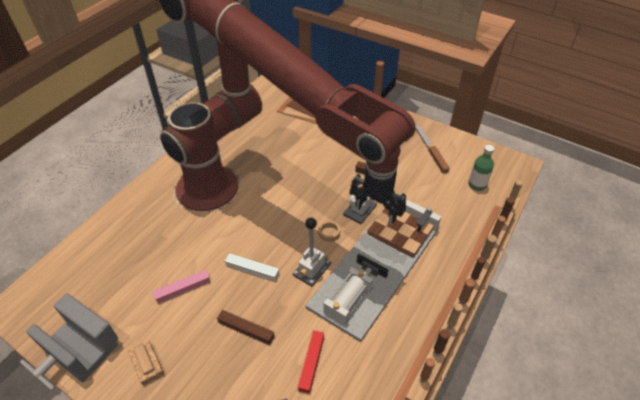

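View pics/side0.png

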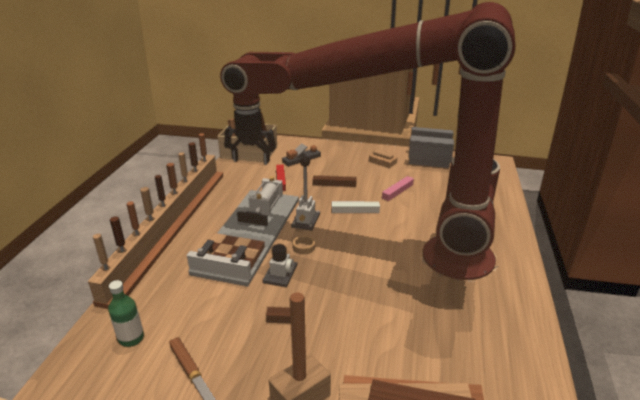

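View pics/wrist0.png

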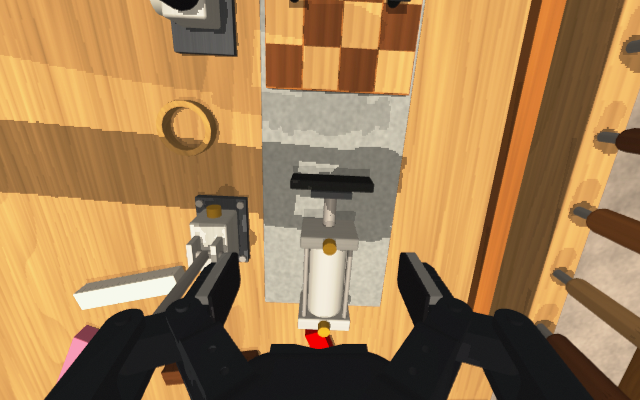

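```bash
cat > h.py <<'E'
import numpy as np, cv2
from scipy.spatial.transform import Rotation as Ro
from station import ctrl
def cam(n):
    p=ctrl.camera_params(n); f=200/np.tan(np.radians(p['fovy'])/2)
    return p,f,Ro.from_rotvec(p['rotation']).as_matrix()
def ray(n,uv,c=None):
    p,f,R=c or cam(n); uv=np.atleast_2d(uv).astype(float)
    d=(uv-[p['cx'],p['cy']])/f; s=d.copy()
    for _ in range(20): s=d/(1+p['k1']*(s**2).sum(1,keepdims=True))
    return p['eye'],np.c_[s,np.ones(len(s))]@R.T
def onz(n,uv,z,c=None):
    e,d=ray(n,uv,c); return e+d*((z-e[2])/d[:,2])[:,None]
def proj(n,P,c=None):
    p,f,R=c or cam(n); q=(np.atleast_2d(P)-p['eye'])@R; s=q[:,:2]/q[:,2:]
    s=s*(1+p['k1']*(s**2).sum(1,keepdims=True)); return s*f+[p['cx'],p['cy']]
def tri(obs):
    A=np.zeros((3,3));b=np.zeros(3)
    for n,uv,c in obs:
        e,d=ray(n,uv,c); d=d[0]/np.linalg.norm(d[0]); M=np.eye(3)-np.outer(d,d); A+=M;b+=M@e
    return np.linalg.solve(A,b)
E
python3 - <<'E'
from h import *
print(Ro.from_rotvec(ctrl.get_obs()['tool_rot']).as_matrix().round(3))
for n in("scene","side","wrist"):
    for l in ("lipping","lever_knob","offcut","shoe","tape","lever_pivot") if n!="wrist" else ("press","shoe","lipping","lever_pivot"):
        for r in ctrl.masks_of(n,l)[:4]:
            m=r['pixels']; ys,xs=np.nonzero(m)
            print(n,l,round(r['score'],2),[int(v) for v in r['extent']],m.sum(),(xs.mean().round(1),ys.mean().round(1)),
             onz(n,[[xs.mean(),ys.mean()]],0.02)[0].round(3) if len(xs) else '')
c=cam('wrist')
print(onz('wrist',[[266,90],[409,95],[297,170]],.04,c).round(4))
print(onz('wrist',[[262,105],[265,302],[380,307],[409,100]],.018,c).round(4))
E
for f in "scene 190,200,300,200" "side 170,130,300,200"; do set -- $f; python3 - $1 $2 <<'E'
import cv2,sys
n=sys.argv[1];x,y,w,h=map(int,sys.argv[2].split(','))
i=cv2.imread(f'pics/{n}0.png')[y:y+h,x:x+w];i=cv2.resize(i,(800,int(800*h/w)),interpolation=cv2.INTER_CUBIC);cv2.imwrite(f'pics/{n}0z.png',i)
E
done
```

```text
[[-0.    -0.002  1.   ]
 [-1.     0.    -0.   ]
 [-0.    -1.    -0.002]]
scene lipping 0.9 [226, 255, 277, 283] 737 (np.float64(252.4), np.float64(267.2)) [ 0.343 -0.191  0.02 ]
scene lipping 0.8 [299, 330, 324, 394] 821 (np.float64(310.1), np.float64(362.1)) [ 0.642 -0.346  0.02 ]
scene lipping 0.71 [152, 269, 209, 304] 779 (np.float64(180.1), np.float64(286.5)) [ 0.208 -0.355  0.02 ]
scene lipping 0.58 [219, 309, 276, 343] 829 (np.float64(246.2), np.float64(326.6)) [ 0.444 -0.353  0.02 ]
scene lever_knob 0.59 [300, 218, 316, 256] 239 (np.float64(310.6), np.float64(232.2)) [0.416 0.009 0.02 ]
scene offcut 0.6 [352, 163, 367, 173] 93 (np.float64(359.9), np.float64(167.5)) [0.407 0.339 0.02 ]
scene shoe 0.53 [356, 252, 388, 274] 204 (np.float64(372.7), np.float64(264.7)) [0.636 0.003 0.02 ]
scene tape 0.83 [320, 220, 338, 241] 223 (np.float64(328.3), np.float64(230.8)) [0.46  0.042 0.02 ]
scene lever_pivot 0.8 [292, 218, 329, 286] 1105 (np.float64(311.1), np.float64(259.0)) [ 0.472 -0.075  0.02 ]
side lipping 0.88 [314, 172, 357, 190] 440 (np.float64(334.1), np.float64(180.4)) [ 0.436
[... 1269 characters left out ...]
86 [304, 330, 333, 349] 338 (np.float64(316.8), np.float64(339.5)) [ 0.623 -0.283  0.02 ]
wrist lipping 0.73 [73, 266, 184, 310] 2563 (np.float64(128.1), np.float64(287.8)) [ 0.339 -0.183  0.02 ]
wrist lipping 0.68 [163, 350, 257, 386] 432 (np.float64(192.7), np.float64(368.7)) [ 0.412 -0.347  0.02 ]
wrist lever_pivot 0.65 [155, 195, 249, 311] 4381 (np.float64(212.8), np.float64(238.0)) [ 0.477 -0.099  0.02 ]
wrist lever_pivot 0.5 [263, 0, 427, 337] 44189 (np.float64(332.6), np.float64(148.0)) [0.644 0.028 0.02 ]
[[0.5673 0.0954 0.04  ]
 [0.7272 0.0902 0.04  ]
 [0.5995 0.0041 0.04  ]]
[[ 0.5575  0.0791  0.018 ]
 [ 0.5431 -0.2108  0.018 ]
 [ 0.7218 -0.2202  0.018 ]
 [ 0.7345  0.0849  0.018 ]]
```

View pics/scene0z.png

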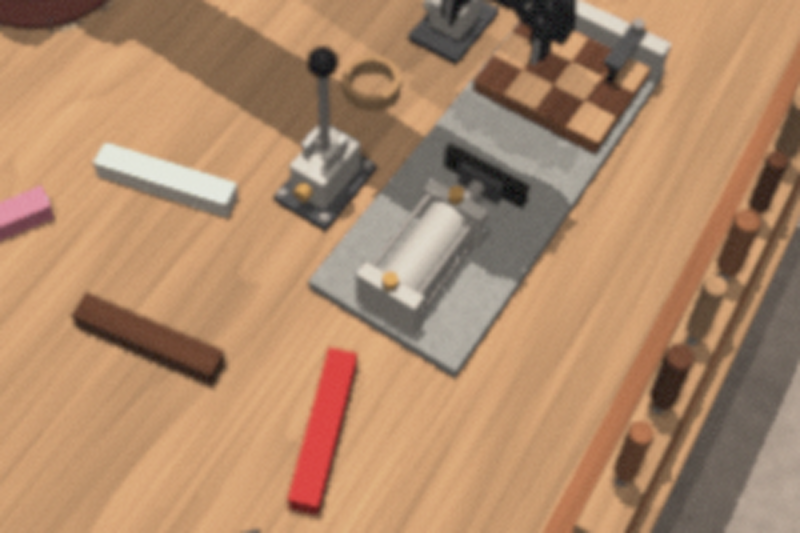

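View pics/side0z.png

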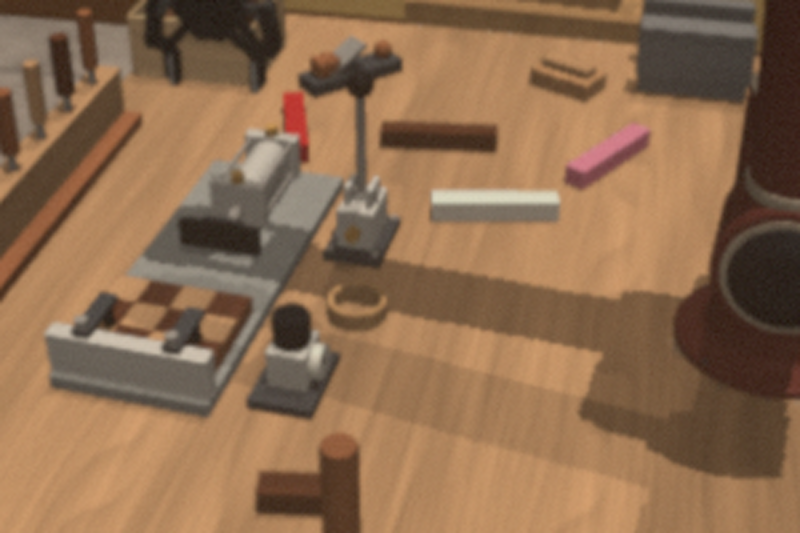

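Call:
{"name": "servo_tool", "arguments": {
  "delta_pos": [
    [0,-0.06,0],
    [0.06,0,-0.02],
    [0.06,0,-0.03],
    [0.06,0,-0.04],
    [0.06,0,-0.04]
  ],
  "dr": [
    [0,0,0],
    [0,0,0],
    [0,0,0],
    [0,0,0],
    [0,0,0]
  ],
  "grip": [1,1,1,1,1]
}}

```text
t: 1.58
tool_pos: [0.5077, -0.2208, 0.3068]
tool_rot: [-1.215, 1.202, -1.204]
contact_force: [0.3, -0.4, -0.6]
opening: 0.0854
```

Run:
```python
from h import *
c=cam('wrist');im=ctrl.get_image('wrist');cv2.imwrite('pics/w1.png',im[:,:,::-1])
print(ctrl.get_obs()['tool_pos'],c[0]['eye'],c[0]['rotation'])
```

```text
[ 0.50427567 -0.22648538  0.30695012] [ 0.50762539 -0.13498476  0.43444029] [2.80563783e+00 1.28662039e-02 2.26944547e-03]
```

View pics/w1.png

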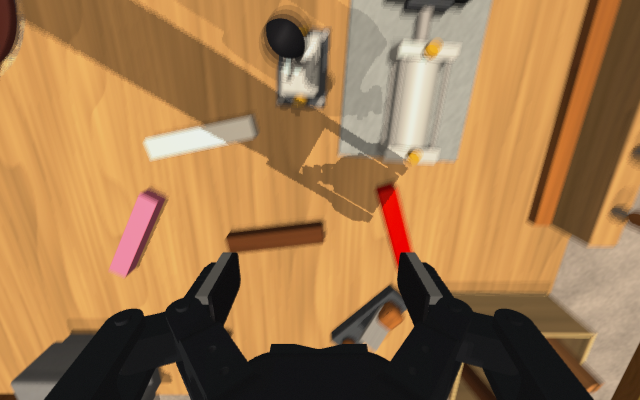

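Call:
{"name": "servo_tool", "arguments": {
  "delta_pos": [
    [0,0,0],
    [0,0,0]
  ],
  "dr": [
    [0,0,0],
    [0,0,0]
  ],
  "grip": [1,1]
}}

```text
t: 1.88
tool_pos: [0.5036, -0.2276, 0.3072]
tool_rot: [-1.215, 1.208, -1.214]
contact_force: [-0.0, -0.0, 0.1]
opening: 0.0854
```

Run:
```python
from h import *
import pickle
c=cam('wrist');im=ctrl.get_image('wrist');cv2.imwrite('pics/w2.png',im[:,:,::-1])
o=ctrl.get_obs();print(o['tool_pos'],o['dq'].round(3)); pickle.dump((c,im),open('w2.pkl','wb'))
cv2.imwrite('pics/w2z.png',cv2.resize(im[200:280,200:360,::-1],(800,400),interpolation=cv2.INTER_CUBIC))
cv2.imwrite('pics/w2y.png',cv2.resize(im[0:180,240:500,::-1],(780,540),interpolation=cv2.INTER_CUBIC))
```

```text
[ 0.50382694 -0.22727802  0.30719128] [ 0.016  0.003 -0.003  0.001 -0.002 -0.001]
```

View pics/w2z.png

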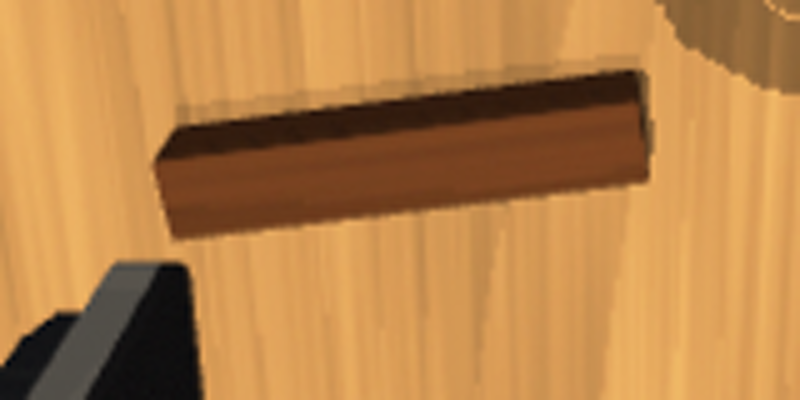

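View pics/w2y.png

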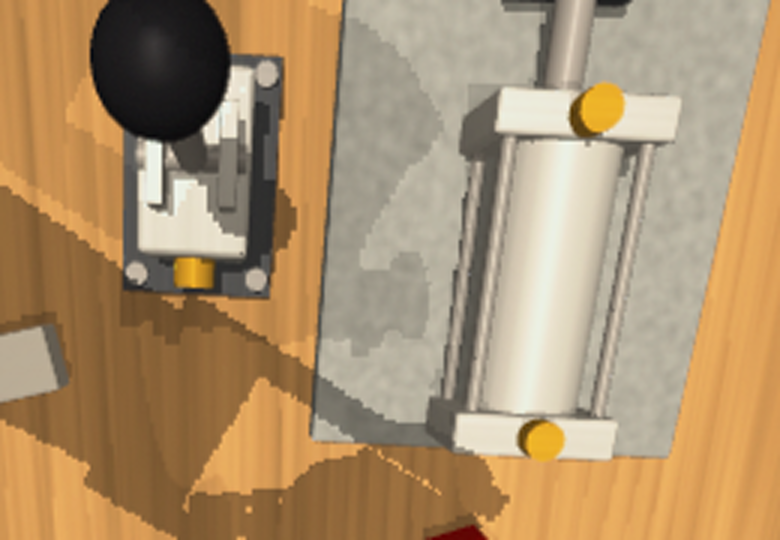

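Run:
```python
from h import *
import pickle
c,im=pickle.load(open('w2.pkl','rb'))
S=onz('wrist',[[231,232],[327.4,220.6],[329.6,236.4],[235,247.8]],.028,c)
print(S.round(4),S.mean(0)); d=S[1]+S[2]-S[0]-S[3];print('yaw',np.arctan2(d[1],d[0]),np.linalg.norm(d)/2, np.linalg.norm(S[0]-S[3]))
print('knob',onz('wrist',[[293.5,20]],.215,c))
B=onz('wrist',[[344.5,146.7],[462.7,152.7],[354.3,0],[496.7,3.3]],.018,c);print(B.round(4))
for a,b in((0,1),(0,2),(1,3)):
    v=B[b]-B[a];print(np.arctan2(v[1],v[0]),np.linalg.norm(v))
z=lambda p:np.array(p)/3.+[240,0]
V=onz('wrist',z([[122,292],[268,298],[284,57]]),.008,c);print(V.round(4),(V[0]+V[2])/2)
```

```text
[[ 0.3623 -0.3464  0.028 ]
 [ 0.518  -0.3261  0.028 ]
 [ 0.5218 -0.3542  0.028 ]
 [ 0.3658 -0.3754  0.028 ]] [ 0.44196524 -0.35055196  0.028     ]
yaw 0.13223890277123865 0.15720695617777022 0.029217734991685833
knob [[ 0.48725455 -0.09151011  0.215     ]]
[[ 0.5425 -0.2104  0.018 ]
 [ 0.7195 -0.2194  0.018 ]
 [ 0.5492 -0.0251  0.018 ]
 [ 0.7299 -0.0288  0.018 ]]
-0.05059388934023875 0.17730748136018998
1.5345485890911548 0.18544048543442487
1.5162868395946514 0.19083087739620852
[[ 0.4494 -0.1412  0.008 ]
 [ 0.5194 -0.1439  0.008 ]
 [ 0.5252 -0.0436  0.008 ]] [ 0.48729911 -0.09238394  0.008     ]
```

```bash
cat > plan.py <<'E'
# rel: world target pos, tool z-heading (rad) with tool down -> residual in current tool axes
from h import *
import sys
def rel(P,head):
    o=ctrl.get_obs(); R=Ro.from_rotvec(o['tool_rot']).as_matrix()
    z=np.array([np.cos(head),np.sin(head),0]); y=np.array([0,0,-1.]); x=np.cross(y,z)
    T=np.c_[x,y,z]; r=Ro.from_matrix(R.T@T).as_rotvec(degrees=True)
    print('t',o['t'],'pos',o['tool_pos'].round(4),'f',o['contact_force'].round(1),'open',round(o['opening'],4),'dq',np.abs(o['dq']).max().round(3),'q',o['q'].round(2))
    print(' shift tool',(R.T@(np.array(P)-o['tool_pos'])).round(4),' turn',r.round(2))
def rows(P,head,n):
    o=ctrl.get_obs(); R=Ro.from_rotvec(o['tool_rot']); z=np.array([np.cos(head),np.sin(head),0]); y=np.array([0,0,-1.]); x=np.cross(y,z)
    dr=(R.inv()*Ro.from_matrix(np.c_[x,y,z])).as_rotvec(); d=(np.array(P)-o['tool_pos'])/n
    for i in range(n):
        print(((R*Ro.from_rotvec(dr*i/n)).inv().apply(d)).round(4).tolist(), np.degrees(dr/n).round(2).tolist())
if __name__=="__main__":
    a=list(map(float,sys.argv[1:5])); rel(a[:3],np.radians(a[3]))
    if len(sys.argv)>5: rows(a[:3],np.radians(a[3]),int(sys.argv[5]))
E
python3 plan.py .442 -.3505 .12 -82.4 10
```

```text
t 1.925 pos [ 0.5038 -0.2273  0.3072] f [-1.4  0.3 -0.6] open 0.0854 dq 0.016 q [-0.56 -0.15  1.71 -0.01  1.58 -0.55]
 shift tool [ 0.122   0.1882 -0.0613]  turn [-0.16 82.39  0.41]
[0.0122, 0.0188, -0.0061] [-0.02, 8.24, 0.04]
[0.013, 0.0188, -0.0043] [-0.02, 8.24, 0.04]
[0.0135, 0.0188, -0.0024] [-0.02, 8.24, 0.04]
[0.0137, 0.0188, -0.0004] [-0.02, 8.24, 0.04]
[0.0136, 0.0188, 0.0015] [-0.02, 8.24, 0.04]
[0.0133, 0.0188, 0.0035] [-0.02, 8.24, 0.04]
[0.0127, 0.0188, 0.0053] [-0.02, 8.24, 0.04]
[0.0118, 0.0187, 0.0071] [-0.02, 8.24, 0.04]
[0.0106, 0.0187, 0.0087] [-0.02, 8.24, 0.04]
[0.0093, 0.0187, 0.0102] [-0.02, 8.24, 0.04]
```

Call:
{"name": "servo_tool", "arguments": {
  "delta_pos": [
    [0.015,0.022,-0.006],
    [0.016,0.022,-0.004],
    [0.017,0.022,-0.002],
    [0.017,0.022,0],
    [0.017,0.022,0.002]
  ],
  "dr": [
    [0,10.5,0],
    [0,10.5,0],
    [0,10.5,0],
    [0,10.5,0],
    [0,10.5,0]
  ],
  "grip": [1,1,1,1,1]
}}

```text
t: 2.55
tool_pos: [0.4697, -0.2968, 0.1975]
tool_rot: [-0.614, 1.845, -1.863]
contact_force: [-0.9, 0.1, -0.3]
opening: 0.0851
```

```bash
python3 plan.py .442 -.3505 .12 -82.4 6
```

```text
t 2.55 pos [ 0.4697 -0.2968  0.1975] f [-0.9  0.1 -0.3] open 0.0851 dq 1.248 q [-0.7  -0.08  1.83 -0.    1.39  0.24]
 shift tool [0.0541 0.0778 0.0259]  turn [-0.52 29.07 -0.  ]
[0.009, 0.013, 0.0043] [-0.09, 4.84, -0.0]
[0.0086, 0.013, 0.0051] [-0.09, 4.84, -0.0]
[0.0082, 0.013, 0.0058] [-0.09, 4.84, -0.0]
[0.0076, 0.0129, 0.0065] [-0.09, 4.84, -0.0]
[0.0071, 0.0129, 0.0071] [-0.09, 4.84, -0.0]
[0.0064, 0.0129, 0.0077] [-0.09, 4.84, -0.0]
```

Call:
{"name": "servo_tool", "arguments": {
  "delta_pos": [
    [0.013,0.018,0.007],
    [0.012,0.018,0.009],
    [0.012,0.018,0.01],
    [0.012,0.018,0.01],
    [0,0,0]
  ],
  "dr": [
    [0,8,0],
    [0,8,0],
    [0,8,0],
    [0,4,0],
    [0,0,0]
  ],
  "grip": [1,1,1,1,1]
}}

```text
t: 3.18
tool_pos: [0.4434, -0.3451, 0.1205]
tool_rot: [-0.157, 2.141, -2.149]
contact_force: [0.6, 0.8, 0.6]
opening: 0.0854
```

```bash
python3 plan.py .442 -.3505 .019 -82.4
python3 - <<'E'
from h import *
import pickle
c=cam('wrist');im=ctrl.get_image('wrist');cv2.imwrite('pics/w3.png',im[:,:,::-1])
pickle.dump((c,im),open('w3.pkl','wb'))
E
```

```text
t 3.175 pos [ 0.4434 -0.3451  0.1205] f [0.6 0.8 0.6] open 0.0854 dq 0.032 q [-0.79  0.01  1.87 -0.    1.26  0.63]
 shift tool [0.0022 0.1015 0.0047]  turn [-0.21  0.78 -0.02]
```

View pics/w3.png

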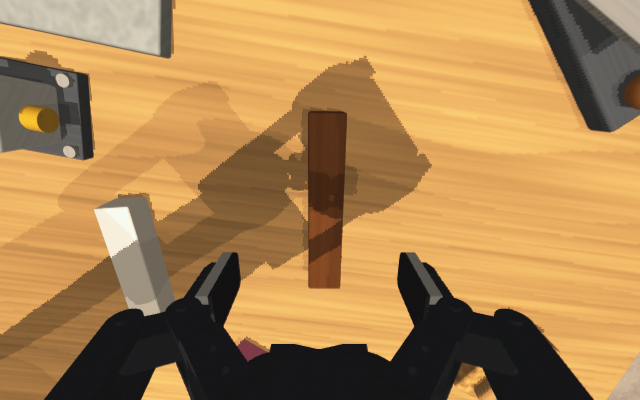

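Run:
```python
from h import *
import pickle
c,im=pickle.load(open('w3.pkl','rb'))
S=onz('wrist',[[309,112],[346.5,113],[341,288],[308.5,287]],.028,c)
print(S.round(4),S.mean(0)); d=S[0]+S[1]-S[2]-S[3];print('yaw',np.degrees(np.arctan2(d[1],d[0])),np.linalg.norm(d)/2)
```

```text
[[ 0.518  -0.3264  0.028 ]
 [ 0.5214 -0.3546  0.028 ]
 [ 0.3649 -0.3777  0.028 ]
 [ 0.3616 -0.3473  0.028 ]] [ 0.44147219 -0.35152212  0.028     ]
yaw 8.009149683448662 0.15792180338962022
```

Call:
{"name": "servo_tool", "arguments": {
  "delta_pos": [
    [0.001,0.035,0.003],
    [0.001,0.035,0.003],
    [0,0.03,0],
    [0,0,0],
    [0,0,0]
  ],
  "dr": [
    [0,0.5,0],
    [0,0,0],
    [0,0,0],
    [0,0,0],
    [0,0,0]
  ],
  "grip": [1,1,1,1,0.6],
  "grip_force": 40
}}

```text
t: 3.85
tool_pos: [0.4525, -0.352, 0.0279]
tool_rot: [-0.148, 2.122, -2.153]
contact_force: [-0.0, -0.4, 0.5]
opening: 0.0697
```

```bash
python3 plan.py .4415 -.351 .019 -82
```

```text
t 3.85 pos [ 0.4525 -0.352   0.0279] f [-0.  -0.4  0.5] open 0.0697 dq 0.01 q [-0.79  0.16  1.89  0.    1.07  0.63]
 shift tool [ 0.0108  0.0087 -0.0028]  turn [-0.88  0.65 -0.65]
```

Call:
{"name": "servo_tool", "arguments": {
  "delta_pos": [
    [0.0105,0.008,-0.002],
    [0.002,0.001,0],
    [0,0,0],
    [0,0,0],
    [0,0,0]
  ],
  "dr": [
    [-0.9,0.5,-0.6],
    [0,0,0],
    [0,0,0],
    [0,0,0],
    [0,0,0]
  ],
  "grip": [0.6,0,0,0,0]
}}

```text
t: 4.47
tool_pos: [0.4409, -0.3535, 0.022]
tool_rot: [-0.149, 2.142, -2.149]
contact_force: [0.1, 0.5, -0.7]
opening: 0.0294
```

```bash
python3 plan.py .4415 -.351 .019 -82
```

```text
t 4.475 pos [ 0.4409 -0.3535  0.022 ] f [ 0.1  0.5 -0.7] open 0.0294 dq 0.004 q [-0.81  0.16  1.91  0.    1.08  0.62]
 shift tool [-0.001   0.003  -0.0024]  turn [-0.2   0.16 -0.22]
```

Call:
{"name": "servo_tool", "arguments": {
  "delta_pos": [
    [0,-0.06,0],
    [0,-0.06,0],
    [0,-0.06,0],
    [0,-0.06,0],
    [0,-0.04,0]
  ],
  "dr": [
    [0,0,0],
    [0,0,0],
    [0,0,0],
    [0,0,0],
    [0,0,0]
  ],
  "grip": [0,0,0,0,0]
}}

```text
t: 5.1
tool_pos: [0.4376, -0.3505, 0.3031]
tool_rot: [-0.158, 2.158, -2.142]
contact_force: [1.0, -0.5, -1.2]
opening: 0.0291
```

```bash
python3 plan.py .645 .048 .3 -92.7 9
```

```text
t 5.1 pos [ 0.4376 -0.3505  0.3031] f [ 1.  -0.5 -1.2] open 0.0291 dq 0.558 q [-0.81 -0.12  1.69  0.    1.58  0.62]
 shift tool [-0.2619  0.0048 -0.365 ]  turn [ 0.42 10.86  0.28]
[-0.0291, 0.0005, -0.0406] [0.05, 1.21, 0.03]
[-0.0282, 0.0005, -0.0412] [0.05, 1.21, 0.03]
[-0.0274, 0.0005, -0.0417] [0.05, 1.21, 0.03]
[-0.0265, 0.0005, -0.0423] [0.05, 1.21, 0.03]
[-0.0256, 0.0005, -0.0429] [0.05, 1.21, 0.03]
[-0.0247, 0.0004, -0.0434] [0.05, 1.21, 0.03]
[-0.0238, 0.0004, -0.0439] [0.05, 1.21, 0.03]
[-0.0228, 0.0004, -0.0444] [0.05, 1.21, 0.03]
[-0.0219, 0.0004, -0.0449] [0.05, 1.21, 0.03]
```

Go x-wards first to stay clear of the lever.

Call:
{"name": "servo_tool", "arguments": {
  "delta_pos": [
    [-0.05,0,-0.03],
    [-0.05,0,-0.03],
    [-0.045,0,-0.04],
    [-0.03,0,-0.045],
    [-0.025,0,-0.045]
  ],
  "dr": [
    [0,1.5,0],
    [0,1.5,0],
    [0,1.5,0],
    [0,1.5,0],
    [0,1.5,0]
  ],
  "grip": [0,0,0,0,0]
}}

```text
t: 5.72
tool_pos: [0.627, -0.1413, 0.3094]
tool_rot: [0.005, 2.219, -2.222]
contact_force: [0.6, 0.0, -1.4]
opening: 0.0294
```

```bash
python3 plan.py .645 .048 .25 -92.7 5
```

```text
t 5.725 pos [ 0.627  -0.1413  0.3094] f [ 0.6  0.  -1.4] open 0.0294 dq 0.878 q [-0.34  0.06  1.5  -0.    1.58  1.23]
 shift tool [-0.0176  0.0591 -0.1894]  turn [-0.08  2.62 -0.17]
[-0.0035, 0.0118, -0.0379] [-0.02, 0.52, -0.03]
[-0.0032, 0.0118, -0.0379] [-0.02, 0.52, -0.03]
[-0.0028, 0.0118, -0.0379] [-0.02, 0.52, -0.03]
[-0.0025, 0.0119, -0.038] [-0.02, 0.52, -0.03]
[-0.0022, 0.0119, -0.038] [-0.02, 0.52, -0.03]
```

Call:
{"name": "servo_tool", "arguments": {
  "delta_pos": [
    [-0.004,0,-0.045],
    [-0.003,0.01,-0.045],
    [-0.003,0.015,-0.045],
    [-0.003,0.015,-0.035],
    [0,0,0]
  ],
  "dr": [
    [0,1,0],
    [0,0,0],
    [0,1,0],
    [0,0,0],
    [0,0,0]
  ],
  "grip": [0,0,0,0,0]
}}

```text
t: 6.35
tool_pos: [0.6436, 0.0379, 0.2655]
tool_rot: [-0.035, -2.205, 2.206]
contact_force: [-0.2, -0.6, -1.6]
opening: 0.0291
```

```bash
python3 plan.py .645 .048 .25 -92.7
python3 - <<'E'
from h import *
import pickle
c=cam('wrist');im=ctrl.get_image('wrist');cv2.imwrite('pics/w4.png',im[:,:,::-1])
pickle.dump((c,im),open('w4.pkl','wb'))
im=ctrl.get_image('side');cv2.imwrite('pics/s4.png',cv2.resize(im[130:330,170:470,::-1],(780,520)))
E
```

```text
t 6.35 pos [0.6436 0.0379 0.2655] f [-0.2 -0.6 -1.6] open 0.0291 dq 0.026 q [-0.06  0.09  1.54 -0.    1.51  1.55]
 shift tool [-0.001   0.0155 -0.0101]  turn [-0.04  0.88  0.  ]
```

View pics/w4.png

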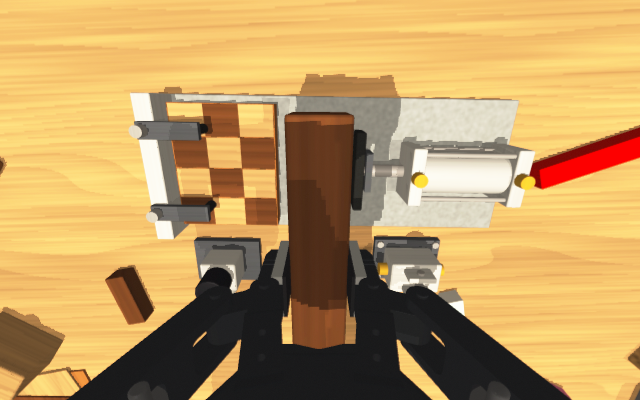

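View pics/s4.png

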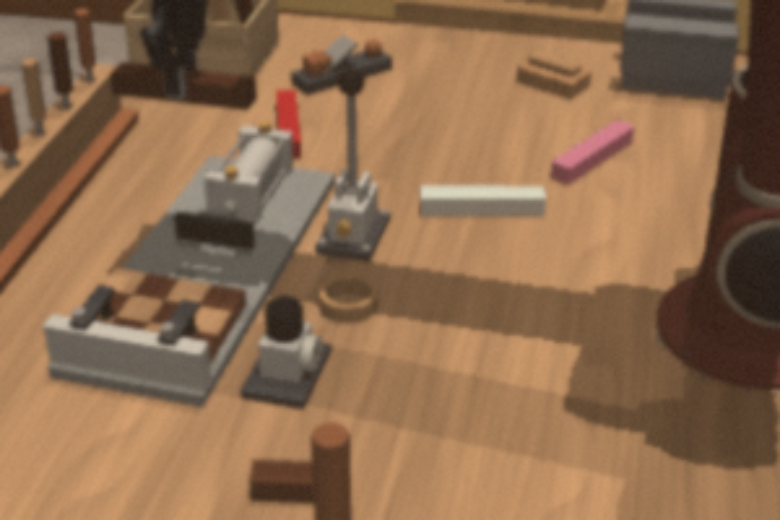

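Run:
```python
from h import *
import pickle
c,im=pickle.load(open('w4.pkl','rb'))
P=onz('wrist',[[279,102],[280.5,225]],.04,c);print('panel',P.round(4),P.mean(0))
v=P[0]-P[1];print(np.degrees(np.arctan2(v[1],v[0])),np.linalg.norm(v))
print('shoe',onz('wrist',[[352,130],[352,208]],.056,c).round(4))
print('bed',onz('wrist',[[519,100],[490,227]],.018,c).round(4))
z=.2655-.022+.028
S=onz('wrist',[[287,114],[353,114],[346,346],[293,346]],z,c);print(S.round(4),S.mean(0))
cv2.imwrite('pics/w4z.png',cv2.resize(im[85:245,120:360,::-1],(780,520)))
```

```text
panel [[0.7274 0.0834 0.04  ]
 [0.5659 0.0939 0.04  ]] [0.64661349 0.0886362  0.04      ]
-3.7210306148487287 0.16183918424333507
shoe [[ 0.6935 -0.0024  0.056 ]
 [ 0.5945 -0.0032  0.056 ]]
bed [[ 0.7201 -0.2184  0.018 ]
 [ 0.5427 -0.2118  0.018 ]]
[[0.7237 0.0494 0.2715]
 [0.7228 0.0218 0.2715]
 [0.5965 0.0246 0.2715]
 [0.5975 0.0546 0.2715]] [0.66012337 0.03760068 0.2715    ]
```

View pics/w4z.png

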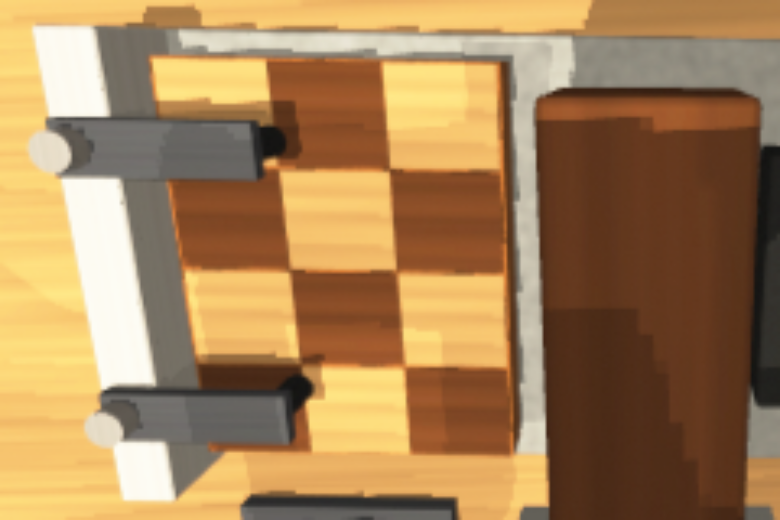

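Call:
{"name": "servo_tool", "arguments": {
  "delta_pos": [
    [-0.001,0.04,-0.009],
    [0,0.045,0],
    [0,0.045,0],
    [0,0.02,0],
    [0,0,0]
  ],
  "dr": [
    [0,0.9,0],
    [0,0,0],
    [0,0,0],
    [0,0,0],
    [0,0,0]
  ],
  "grip": [0,0,0,0,0]
}}

```text
t: 7.08
tool_pos: [0.6511, 0.0375, 0.1207]
tool_rot: [-0.081, -2.195, 2.203]
contact_force: [0.1, -0.3, -1.4]
opening: 0.0291
```

```bash
python3 plan.py .6452 .0475 .041 -92.7
```

```text
t 7.075 pos [0.6511 0.0375 0.1207] f [ 0.1 -0.3 -1.4] open 0.0291 dq 0.022 q [-0.06  0.21  1.66 -0.    1.26  1.58]
 shift tool [ 0.0077  0.0796 -0.0099]  turn [-0.2  -0.66 -0.86]
```

Call:
{"name": "servo_tool", "arguments": {
  "delta_pos": [
    [0.006,0,-0.01],
    [0.001,0.02,-0.003],
    [0.003,0.025,0],
    [0.002,0.015,0],
    [0,0,0]
  ],
  "dr": [
    [0,-0.6,-0.8],
    [0,0,0],
    [0,0,0],
    [0,0,0],
    [0,0,0]
  ],
  "grip": [0,0,0,0,0]
}}

```text
t: 7.7
tool_pos: [0.644, 0.052, 0.0647]
tool_rot: [-0.065, -2.199, 2.207]
contact_force: [0.6, 0.3, -1.2]
opening: 0.0291
```

```bash
python3 plan.py .6452 .0475 .041 -92.7
```

```text
t 7.7 pos [0.644  0.052  0.0647] f [ 0.6  0.3 -1.2] open 0.0291 dq 0.017 q [-0.03  0.26  1.7  -0.    1.17  1.59]
 shift tool [-0.0011  0.0237  0.0044]  turn [-0.19  0.01 -0.67]
```

Call:
{"name": "servo_tool", "arguments": {
  "delta_pos": [
    [0,0.013,0.005],
    [0.001,0.009,0.002],
    [0,0.003,0],
    [0,0,0]
  ],
  "dr": [
    [0,0,-0.6],
    [0,0,0],
    [0,0,0],
    [0,0,0]
  ],
  "grip": [0,0,0,0]
}}

```text
t: 8.2
tool_pos: [0.6446, 0.0443, 0.0401]
tool_rot: [-0.057, -2.196, 2.203]
contact_force: [0.0, -0.3, -0.3]
opening: 0.0293
```

```bash
python3 plan.py .6452 .0475 .041 -92.7
```

```text
t 8.2 pos [0.6446 0.0443 0.0401] f [ 0.  -0.3 -0.3] open 0.0293 dq 0.002 q [-0.05  0.3   1.7  -0.    1.14  1.57]
 shift tool [-0.0005 -0.001  -0.0033]  turn [-0.19 -0.   -0.24]
```

Call:
{"name": "servo_tool", "arguments": {
  "delta_pos": [
    [0,0,0],
    [0,0,0],
    [0,0,0],
    [0,-0.03,0],
    [0,-0.05,0]
  ],
  "dr": [
    [0,0,0],
    [0,0,0],
    [0,0,0],
    [0,0,0],
    [0,0,0]
  ],
  "grip": [0.52,0.52,0.52,0.52,0.52]
}}

```text
t: 8.82
tool_pos: [0.6416, 0.0448, 0.1178]
tool_rot: [-0.048, -2.192, 2.199]
contact_force: [-0.1, -0.3, 0.7]
opening: 0.0441
```

Call:
{"name": "servo_tool", "arguments": {
  "delta_pos": [
    [0,-0.06,0],
    [0,-0.06,0],
    [0,-0.05,0],
    [0,-0.02,0],
    [0,0,0]
  ],
  "dr": [
    [0,0,0],
    [0,0,0],
    [0,0,0],
    [0,0,0],
    [0,0,0]
  ],
  "grip": [0.52,0.52,0,0,0]
}}

```text
t: 9.45
tool_pos: [0.6429, 0.0456, 0.3185]
tool_rot: [-0.056, -2.196, 2.204]
contact_force: [-0.4, -0.3, -0.3]
opening: 0.0
```

```bash
python3 plan.py .48 -.16 .3 -92.7 6;  python3 - <<'E'
from h import *
import pickle
c=cam('wrist');im=ctrl.get_image('wrist');cv2.imwrite('pics/w5.png',im[:,:,::-1])
pickle.dump((c,im),open('w5.pkl','wb'))
E
```

```text
t 9.45 pos [0.6429 0.0456 0.3185] f [-0.4 -0.3 -0.3] open 0.0 dq 0.025 q [-0.04  0.06  1.48 -0.    1.59  1.57]
 shift tool [0.1532 0.0185 0.2129]  turn [-0.19  0.02 -0.27]
[0.0255, 0.0031, 0.0355] [-0.03, 0.0, -0.04]
[0.0255, 0.0031, 0.0355] [-0.03, 0.0, -0.04]
[0.0255, 0.0031, 0.0355] [-0.03, 0.0, -0.04]
[0.0255, 0.0031, 0.0355] [-0.03, 0.0, -0.04]
[0.0255, 0.0031, 0.0355] [-0.03, 0.0, -0.04]
[0.0255, 0.0031, 0.0355] [-0.03, 0.0, -0.04]
```

View pics/w5.png

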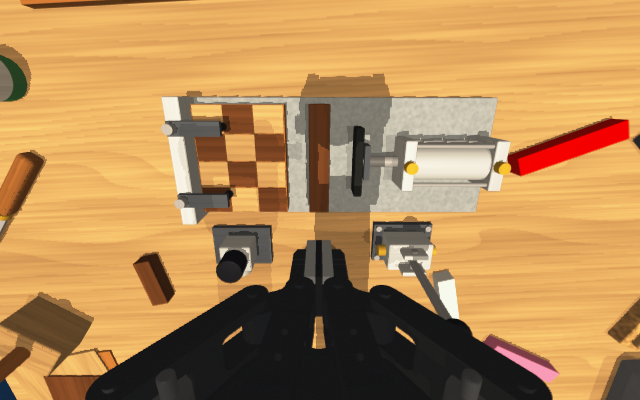

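Call:
{"name": "servo_tool", "arguments": {
  "delta_pos": [
    [0.031,0,0.045],
    [0.031,0,0.045],
    [0.031,0,0.045],
    [0.031,0,0.045],
    [0.031,0.005,0.045]
  ],
  "dr": [
    [0,0,0],
    [0,0,0],
    [0,0,0],
    [0,0,0],
    [0,0,0]
  ],
  "grip": [0,0,0,0,0]
}}

```text
t: 10.12
tool_pos: [0.4692, -0.1739, 0.2937]
tool_rot: [-0.016, -2.193, 2.185]
contact_force: [-0.2, -2.0, -0.2]
opening: 0.0003
```

```bash
python3 plan.py .4845 -.15 .198 -92.7
```

```text
t 10.125 pos [ 0.4692 -0.1739  0.2937] f [-0.2 -2.  -0.2] open 0.0003 dq 0.868 q [-0.5  -0.26  1.82 -0.01  1.6   1.11]
 shift tool [-0.0167  0.0954 -0.0242]  turn [0.18 0.43 1.42]
```

Call:
{"name": "servo_tool", "arguments": {
  "delta_pos": [
    [-0.018,0.02,0],
    [0,0.035,0],
    [0,0.03,0],
    [0,0.01,0],
    [0,0,0]
  ],
  "dr": [
    [0,0,1],
    [0,0,0],
    [0,0,0],
    [0,0,0],
    [0,0,0]
  ],
  "grip": [0,0,0,0,0]
}}

```text
t: 10.75
tool_pos: [0.4771, -0.1747, 0.1801]
tool_rot: [-0.022, -2.198, 2.168]
contact_force: [0.6, 0.9, 1.0]
opening: -0.0002
```

```bash
python3 plan.py .4845 -.13 .198 -92.7;  python3 - <<'E'
from h import *
import pickle
c=cam('wrist');im=ctrl.get_image('wrist');cv2.imwrite('pics/w6.png',im[:,:,::-1])
im=ctrl.get_image('side');cv2.imwrite('pics/s6.png',cv2.resize(im[130:290,200:440,::-1],(780,520),interpolation=cv2.INTER_CUBIC))
E
```

```text
t 10.75 pos [ 0.4771 -0.1747  0.1801] f [0.6 0.9 1. ] open -0.0002 dq 0.008 q [-0.5  -0.16  1.93 -0.    1.4   1.12]
 shift tool [-0.0047 -0.0174 -0.0452]  turn [ 0.75 -0.07  1.63]
```

View pics/w6.png

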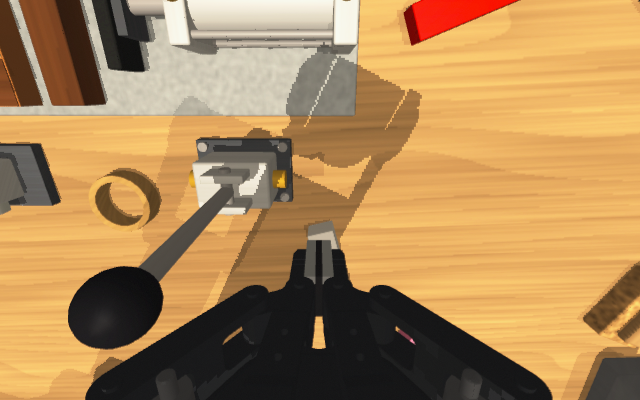

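View pics/s6.png

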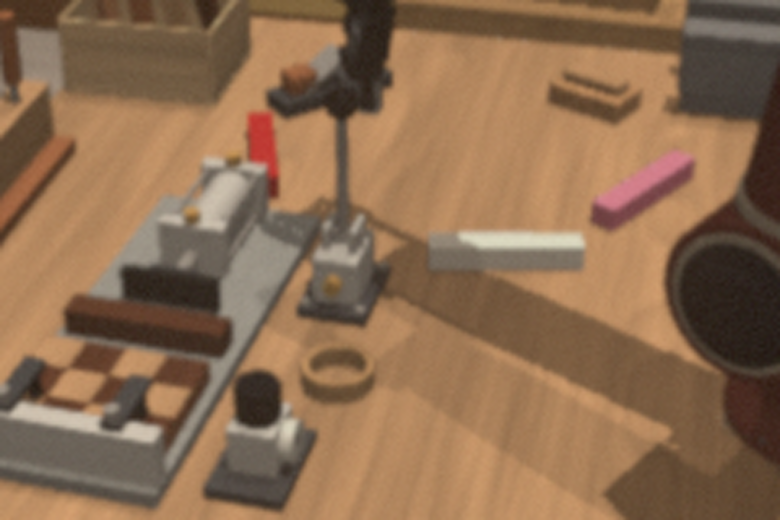

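Call:
{"name": "servo_tool", "arguments": {
  "delta_pos": [
    [-0.007,-0.018,-0.02],
    [-0.001,-0.001,-0.015]
  ],
  "dr": [
    [0.7,0,1.6],
    [0,0,0]
  ],
  "grip": [0,0]
}}

```text
t: 11.1
tool_pos: [0.4897, -0.1412, 0.2041]
tool_rot: [-0.062, -2.196, 2.203]
contact_force: [0.4, 0.3, -0.5]
opening: -0.0
```

```bash
python3 plan.py .486 -.13 .198 -92.7
```

```text
t 11.1 pos [ 0.4897 -0.1412  0.2041] f [ 0.4  0.3 -0.5] open -0.0 dq 0.232 q [-0.43 -0.2   1.93  0.    1.41  1.19]
 shift tool [ 0.0043  0.006  -0.0111]  turn [-0.15 -0.16 -0.4 ]
```

Call:
{"name": "servo_tool", "arguments": {
  "delta_pos": [
    [0.003,0.006,-0.012],
    [0,0,-0.02],
    [0,0,-0.02],
    [0,0,-0.02],
    [0,0,-0.015]
  ],
  "dr": [
    [0,0,0],
    [0,0,0],
    [0,0,0],
    [0,0,0],
    [0,0,0]
  ],
  "grip": [0,0,0,0,0]
}}

```text
t: 11.72
tool_pos: [0.4894, -0.0551, 0.1946]
tool_rot: [-0.06, -2.18, 2.217]
contact_force: [0.5, -9.1, -7.6]
opening: 0.0001
```

```bash
python3 plan.py .489 -.045 .198 -92.7;  python3 - <<'E'
from h import *
im=ctrl.get_image('wrist');cv2.imwrite('pics/w7.png',im[:,:,::-1])
im=ctrl.get_image('side');cv2.imwrite('pics/s7.png',cv2.resize(im[130:290,200:440,::-1],(780,520),interpolation=cv2.INTER_CUBIC))
E
```

```text
t 11.725 pos [ 0.4894 -0.0551  0.1946] f [ 0.5 -9.1 -7.6] open 0.0001 dq 0.248 q [-0.25 -0.24  1.97 -0.02  1.4   1.37]
 shift tool [ 0.0008 -0.0036 -0.01  ]  turn [-0.95 -0.16 -0.27]
```

View pics/w7.png

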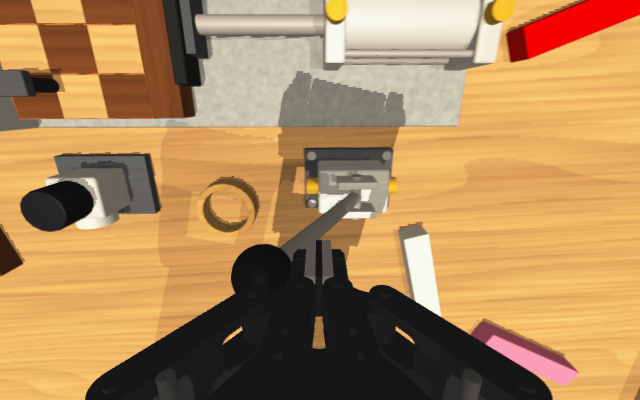

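View pics/s7.png

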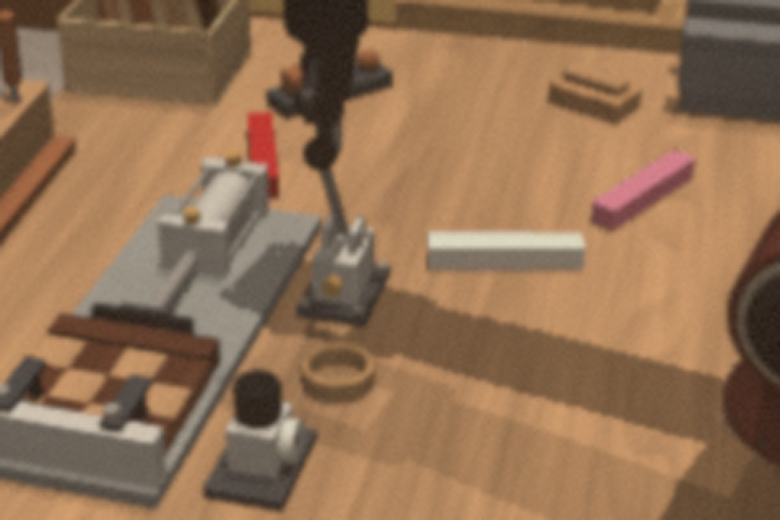

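Call:
{"name": "servo_tool", "arguments": {
  "delta_pos": [
    [0,0,-0.006],
    [0,0,-0.004],
    [0,0,-0.002]
  ],
  "dr": [
    [0,0,0],
    [0,0,0],
    [0,0,0]
  ],
  "grip": [0,0,0]
}}

```text
t: 12.2
tool_pos: [0.4894, -0.0493, 0.1925]
tool_rot: [-0.059, -2.158, 2.239]
contact_force: [-0.6, -8.1, 2.3]
opening: -0.0002
```

```bash
python3 plan.py .489 -.045 .198 -92.7;  python3 - <<'E'
from h import *
import pickle
c=cam('wrist')
im=ctrl.get_image('wrist');cv2.imwrite('pics/w8.png',im[:,:,::-1])
im=ctrl.get_image('side');cv2.imwrite('pics/s8.png',cv2.resize(im[160:290,200:330,::-1],(600,600),interpolation=cv2.INTER_CUBIC))
for n in('wrist','side'):
  for r in ctrl.masks_of(n,'lever_knob')[:2]:
    ys,xs=np.nonzero(r['pixels']);print(n,r['score'],r['extent'],xs.mean(),ys.mean())
E
```

```text
t 12.2 pos [ 0.4894 -0.0493  0.1925] f [-0.6 -8.1  2.3] open -0.0002 dq 0.05 q [-0.23 -0.24  1.98 -0.04  1.39  1.39]
 shift tool [ 0.0006 -0.0057 -0.0041]  turn [-2.11 -0.14 -0.31]
wrist 0.8 [231.8, 195.1, 364.1, 294.2] 285.2209398186315 251.03819730695247
side 0.54 [292.5, 173.6, 303.9, 200.4] 299.48447204968943 182.7826086956522
```

View pics/w8.png

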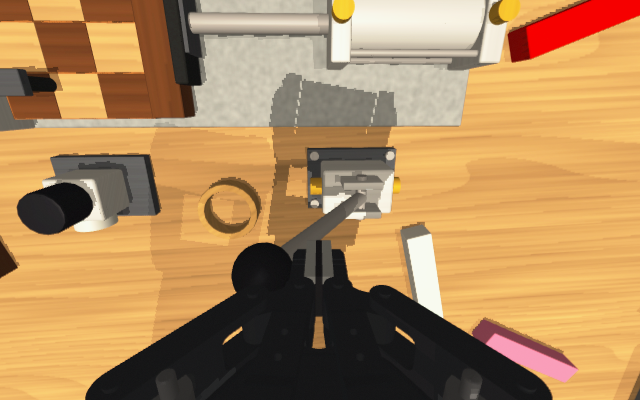

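View pics/s8.png

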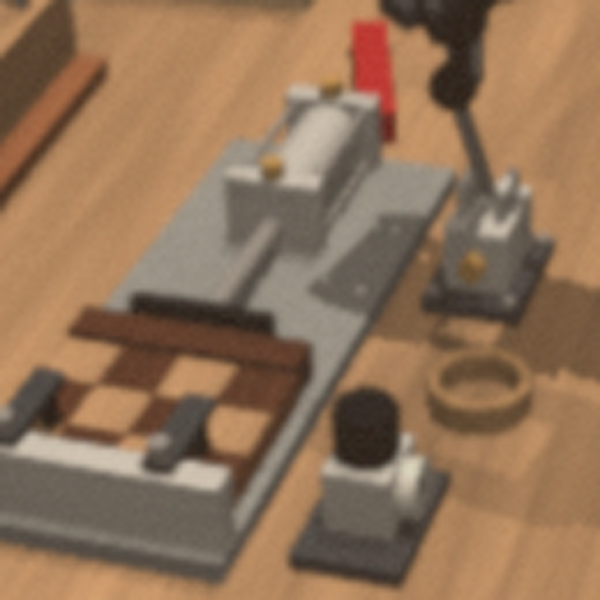

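```bash
cat > ang.py <<'E'
from h import *
def ang(n,uv,c=None):
    e,d=ray(n,uv,c); d=d[0]/np.linalg.norm(d[0]); pv=np.array([.4873,-.092,.075]); ya=np.array([np.sin(.047),np.cos(.047),0])
    a=np.linspace(-.25,.7,951); K=pv+.14*(np.sin(a)[:,None]*ya+np.cos(a)[:,None]*[0,0,1])
    r=np.linalg.norm(np.cross(K-e,d),axis=1); i=r.argmin(); return a[i],r[i],K[i]
E
python3 - <<'E'
from ang import *
print(ang('wrist',[[261,271]])); print(ang('side',[[200+455/600*130,160+84/600*130]]))
E
```

```text
(np.float64(0.556), np.float64(0.000572150715579991), array([ 0.4907716 , -0.01819059,  0.19391223]))
(np.float64(0.549), np.float64(0.005157458512623548), array([ 0.49073241, -0.01902385,  0.19442655]))
```

Call:
{"name": "servo_tool", "arguments": {
  "delta_pos": [
    [0,0,-0.005],
    [0,0,-0.003],
    [0,0,-0.002],
    [0,0,-0.002],
    [0,0,-0.002]
  ],
  "dr": [
    [-1,0,0],
    [-0.7,0,0],
    [-0.5,0,0],
    [-0.5,0,0],
    [-0.5,0,0]
  ],
  "grip": [0,0,0,0,0]
}}

```text
t: 13.02
tool_pos: [0.4895, -0.0481, 0.1916]
tool_rot: [-0.065, -2.181, 2.215]
contact_force: [-0.5, -9.2, 1.4]
opening: -0.0001
```

```bash
python3 plan.py .489 -.045 .195 -92.7;  python3 - <<'E'
from h import *
im=ctrl.get_image('wrist');cv2.imwrite('pics/w9.png',im[:,:,::-1])
E
```

```text
t 13.025 pos [ 0.4895 -0.0481  0.1916] f [-0.5 -9.2  1.4] open -0.0001 dq 0.02 q [-0.24 -0.24  1.98 -0.01  1.4   1.38]
 shift tool [ 0.0006 -0.0034 -0.003 ]  turn [-0.87 -0.28 -0.41]
```

View pics/w9.png

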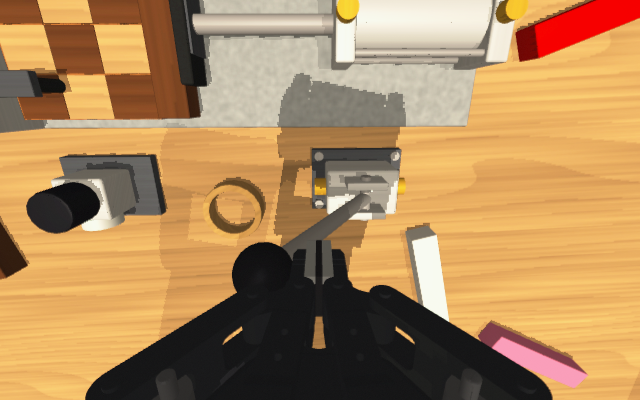

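Call:
{"name": "servo_tool", "arguments": {
  "delta_pos": [
    [0,-0.001,-0.004],
    [0,0,-0.003],
    [0,0,-0.003],
    [0,0,-0.003],
    [0,0,-0.003]
  ],
  "dr": [
    [-0.7,0,0],
    [-0.6,0,0],
    [-0.5,0,0],
    [-0.5,0,0],
    [-0.5,0,0]
  ],
  "grip": [0,0,0,0,0]
}}

```text
t: 13.7
tool_pos: [0.4895, -0.0461, 0.1906]
tool_rot: [-0.071, -2.193, 2.202]
contact_force: [-0.5, -10.5, 0.6]
opening: 0.0001
```

```bash
python3 plan.py .489 -.045 .195 -92.7;  python3 - <<'E'
from ang import *
c=cam('wrist')
im=ctrl.get_image('wrist');cv2.imwrite('pics/w10.png',im[:,:,::-1])
for r in ctrl.masks_of('wrist','lever_knob')[:1]: print(r['extent'])
print(ang('wrist',[[261,271]],c))
E
```

```text
t 13.7 pos [ 0.4895 -0.0461  0.1906] f [ -0.5 -10.5   0.6] open 0.0001 dq 0.012 q [-0.24 -0.24  1.98 -0.    1.39  1.38]
 shift tool [ 0.0005 -0.0044 -0.001 ]  turn [-0.24 -0.47 -0.52]
[229.3, 196.2, 372.4, 293.0]
(np.float64(0.584), np.float64(2.7011356996098877e-05), array([ 0.49092665, -0.01489409,  0.19179694]))
```

View pics/w10.png

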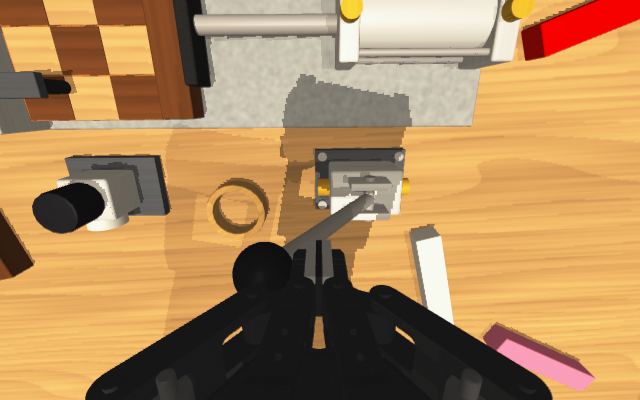

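Call:
{"name": "servo_tool", "arguments": {
  "delta_pos": [
    [0,-0.001,-0.0025],
    [0,0,-0.0025],
    [0,0,-0.0025],
    [0,0,-0.0025],
    [0,0,-0.0025]
  ],
  "dr": [
    [-0.5,0,0],
    [-0.5,0,0],
    [-0.5,0,0],
    [-0.5,0,0],
    [-0.5,0,0]
  ],
  "grip": [0,0,0,0,0]
}}

```text
t: 14.42
tool_pos: [0.4895, -0.0469, 0.1909]
tool_rot: [-0.076, -2.201, 2.194]
contact_force: [0.4, -10.2, 0.8]
opening: -0.0001
```

Call:
{"name": "servo_tool", "arguments": {
  "delta_pos": [
    [0,-0.001,-0.0025],
    [0,0,-0.0025],
    [0,0,-0.0025],
    [0,0,-0.0025],
    [0,0,-0.0025]
  ],
  "dr": [
    [-0.5,0,0],
    [-0.5,0,0],
    [-0.5,0,0],
    [-0.5,0,0],
    [-0.5,0,0]
  ],
  "grip": [0,0,0,0,0]
}}

```text
t: 15.05
tool_pos: [0.4894, -0.0474, 0.1911]
tool_rot: [-0.082, -2.209, 2.184]
contact_force: [-0.2, -10.0, 0.8]
opening: 0.0001
```

Call:
{"name": "servo_tool", "arguments": {
  "delta_pos": [
    [0,-0.001,-0.0025],
    [0,0,-0.0025],
    [0,0,-0.0025],
    [0,0,-0.0025],
    [0,0,-0.0025]
  ],
  "dr": [
    [-0.5,0,0],
    [-0.5,0,0],
    [-0.5,0,0],
    [-0.5,0,0],
    [-0.5,0,0]
  ],
  "grip": [0,0,0,0,0]
}}

```text
t: 15.68
tool_pos: [0.4893, -0.0478, 0.1911]
tool_rot: [-0.087, -2.218, 2.174]
contact_force: [-0.1, -10.2, 1.1]
opening: 0.0002
```

```bash
python3 plan.py .489 -.045 .195 -92.7;  python3 - <<'E'
from ang import *
print(ang('wrist',[[262,271]]))
im=ctrl.get_image('side');cv2.imwrite('pics/s11.png',cv2.resize(im[160:290,200:330,::-1],(600,600),interpolation=cv2.INTER_CUBIC))
E
```

```text
t 15.675 pos [ 0.4893 -0.0478  0.1911] f [ -0.1 -10.2   1.1] open 0.0002 dq 0.015 q [-0.26 -0.24  1.98  0.02  1.39  1.37]
 shift tool [ 0.0005 -0.0038 -0.0029]  turn [ 1.18 -0.97 -0.85]
(np.float64(0.5650000000000001), np.float64(0.0002522994735356134), array([ 0.49082174, -0.01712456,  0.1932424 ]))
```

View pics/s11.png

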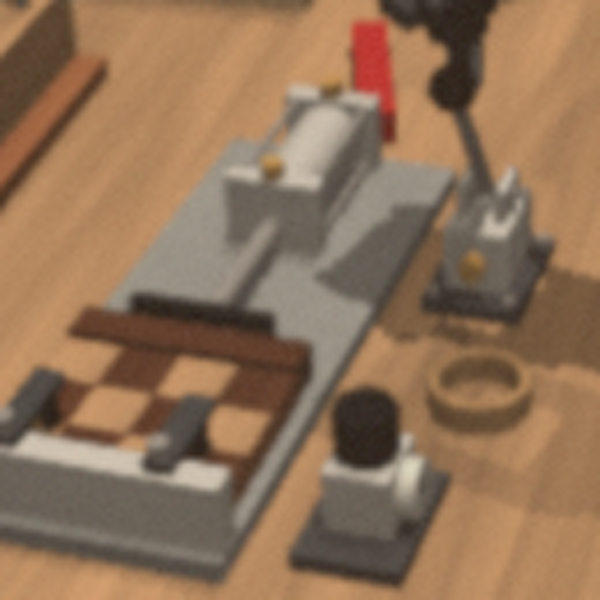

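Call:
{"name": "servo_tool", "arguments": {
  "delta_pos": [
    [0,0,-0.004],
    [0,0,-0.0035],
    [0,0,-0.003],
    [0,0,-0.003],
    [0,0,-0.003]
  ],
  "dr": [
    [0,0,0],
    [-0.2,0,0],
    [-0.3,0,0],
    [-0.3,0,0],
    [-0.3,0,0]
  ],
  "grip": [0,0,0,0,0]
}}

```text
t: 16.35
tool_pos: [0.4894, -0.0453, 0.1901]
tool_rot: [-0.092, -2.196, 2.194]
contact_force: [0.2, -10.4, 0.2]
opening: -0.0002
```

Call:
{"name": "servo_tool", "arguments": {
  "delta_pos": [
    [0,-0.001,-0.003],
    [0,0,-0.003],
    [0,0,-0.003],
    [0,0,-0.003],
    [0,0,-0.003]
  ],
  "dr": [
    [-0.3,0,0],
    [-0.3,0,0],
    [-0.3,0,0],
    [-0.3,0,0],
    [-0.3,0,0]
  ],
  "grip": [0,0,0,0,0]
}}

```text
t: 16.98
tool_pos: [0.4894, -0.0446, 0.1899]
tool_rot: [-0.096, -2.18, 2.207]
contact_force: [-0.6, -11.0, 0.8]
opening: -0.0001
```

```bash
python3 plan.py .489 -.045 .195 -92.7;  python3 - <<'E'
from ang import *
print(ang('wrist',[[262,271]]))
E
```

```text
t 16.975 pos [ 0.4894 -0.0446  0.1899] f [ -0.6 -11.    0.8] open -0.0001 dq 0.022 q [-0.24 -0.25  1.99 -0.01  1.38  1.4 ]
 shift tool [ 0.0003 -0.0051  0.0005]  turn [-0.68 -1.33 -1.02]
(np.float64(0.593), np.float64(0.00035291176836138805), array([ 0.49097589, -0.01384721,  0.1910975 ]))
```

Call:
{"name": "servo_tool", "arguments": {
  "delta_pos": [
    [0,0,-0.0025],
    [0,0,-0.0025],
    [0,0,-0.0025],
    [0,0,-0.0025]
  ],
  "dr": [
    [-0.4,0,0],
    [-0.4,0,0],
    [-0.4,0,0],
    [-0.4,0,0]
  ],
  "grip": [0,0,0,0]
}}

```text
t: 17.48
tool_pos: [0.4893, -0.0453, 0.1903]
tool_rot: [-0.1, -2.178, 2.209]
contact_force: [-0.0, -11.3, 2.1]
opening: 0.0
```

Call:
{"name": "servo_tool", "arguments": {
  "delta_pos": [
    [0,0,0.02],
    [0,0,0.025],
    [0,0,0.025],
    [0,0,0.025],
    [0,0,0.03]
  ],
  "dr": [
    [0,0,0],
    [0,0,0],
    [0,0,0],
    [0,0,0],
    [0,0,0]
  ],
  "grip": [0,0,0,0,0]
}}

```text
t: 18.1
tool_pos: [0.4811, -0.1715, 0.194]
tool_rot: [-0.1, -2.181, 2.215]
contact_force: [0.2, 0.4, -0.1]
opening: 0.0001
```

Call:
{"name": "servo_tool", "arguments": {
  "delta_pos": [
    [0,0,0.03],
    [0,-0.02,0.02],
    [0,-0.04,0],
    [0,-0.04,0],
    [0,0,0]
  ],
  "dr": [
    [0,0,0],
    [0,0,0],
    [0,0,0],
    [0,0,0],
    [0,0,0]
  ],
  "grip": [0,0,0,0,0]
}}

```text
t: 18.73
tool_pos: [0.4742, -0.2219, 0.2989]
tool_rot: [-0.1, -2.18, 2.212]
contact_force: [-0.4, -0.6, -0.1]
opening: -0.0002
```

```bash
python3 plan.py .489 -.16 .3 -92.7;  python3 - <<'E'
from ang import *
for n in ('wrist','scene','side'):
    im=ctrl.get_image(n);cv2.imwrite(f'pics/{n}12.png',im[:,:,::-1])
im=cv2.imread('pics/side12.png');cv2.imwrite('pics/s12.png',cv2.resize(im[130:290,200:440],(780,520),interpolation=cv2.INTER_CUBIC))
im=cv2.imread('pics/scene12.png');cv2.imwrite('pics/c12.png',cv2.resize(im[190:350,280:520],(780,520),interpolation=cv2.INTER_CUBIC))
E
```

```text
t 18.725 pos [ 0.4742 -0.2219  0.2989] f [-0.4 -0.6 -0.1] open -0.0002 dq 0.056 q [-0.58 -0.24  1.79 -0.    1.56  1.06]
 shift tool [-0.0105 -0.0017 -0.0627]  turn [-0.81 -1.31 -1.24]
```

View pics/wrist12.png

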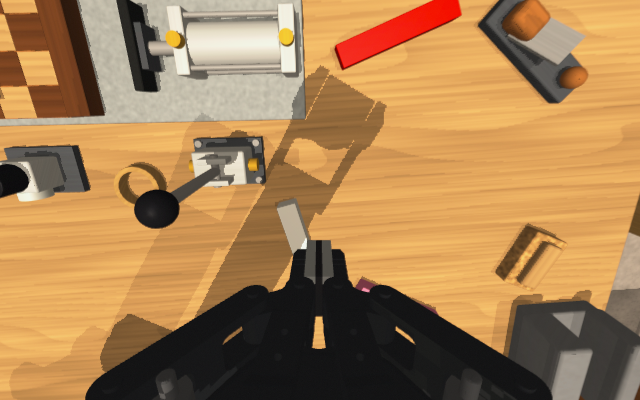

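View pics/s12.png

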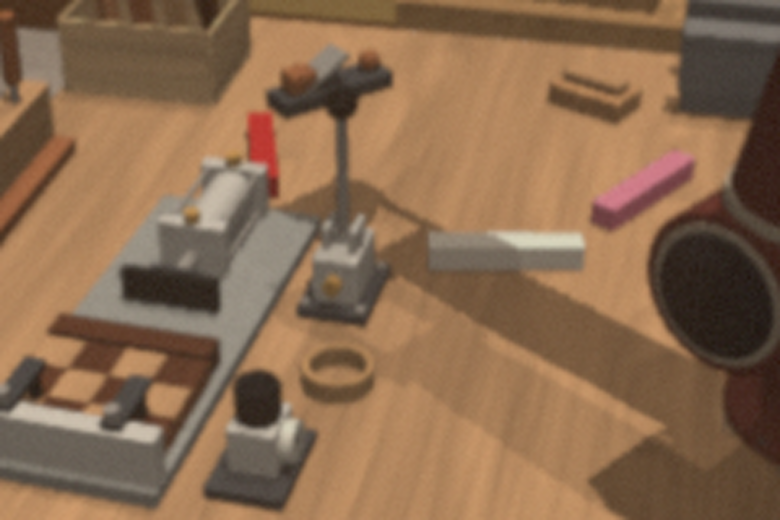

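View pics/c12.png

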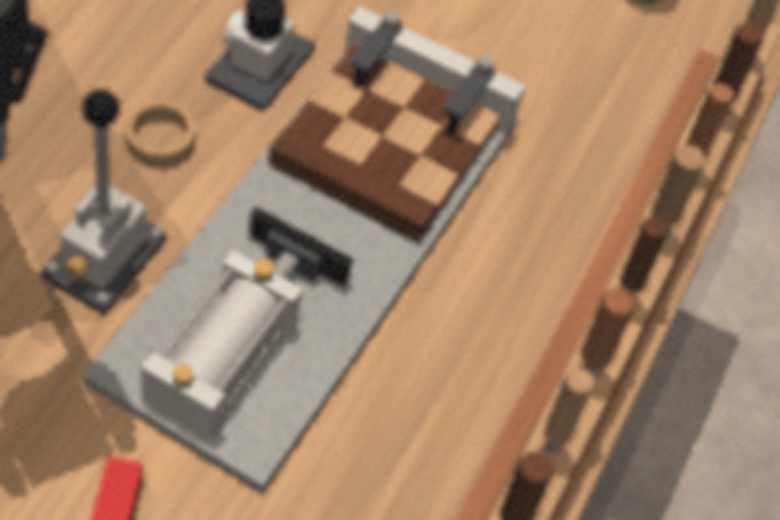

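```bash
python3 -c "
from station import ctrl
print(ctrl.finish_job())"
```

```text
the job is handed in; nothing more can be done
None
```

The strip is pressed onto the panel and the job is handed in at about 19 s of the 58 s allowed.

- **Placing:** I laid the long dark strip flat in the gap, parallel to the panel edge with its ends level, and let go of it there.
- **Squeezing:** I pushed the lever towards the panel with the closed fingers. I measured it at about 0.55 to 0.59 rad and held it there for about 5 s, with the knob needing about 10 to 11 N. I then backed the fingers off so the lever could return.
- **Last checks:** The last pictures show the lever upright, the ram withdrawn and the strip tight on the panel edge with its ends level by eye. The tape is where it was and the robot is clear of everything. I never touched the offcut; its last view was before the squeeze, and it is out of frame in the final close-ups.
- **Disagreements:**
  - While holding, the tool tilted about 1 to 2 degrees and its position drifted by a few millimetres; I corrected both.
  - The lever angle estimates agreed to 0.01 rad at the one moment I had two cameras on it; later readings came from the wrist camera alone.

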